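Extractor on, engraver poised over the egg

TASK

Get ready to engrave the white egg that stands on the dust extractor: turn the extractor's rotary switch clockwise until it clicks over to on, then draw the cordless engraver up out of its charging dock, slant it like a pen in the hand (about 45 degrees, point down) and bring its tip some 30 mm straight above the top of the egg. Finish while still holding it there, still, in the gripper; the engraver must never touch the egg, the switch must stay on, and the egg and the other loose things on the desk must be left where they are.

Things in the scene. Friction and masses are not known exactly. Their poses are not given: they have to be found in the camera images.
- extractor: Desktop dust extractor, a heavy white box 240 (x) x 260 (y) x 65 mm high that does not move, with a grey-black suction grille on its top. Origin: centre of its underside; x points to its rear (away from the robot at yaw 0), z up. On its top, at x -82 mm, y -75 mm of this frame, sits the blue rotary switch.
- switch (a joint): Rotary on/off switch of the extractor, turns about the vertical; 0 rad = off (pointer at the red pip), 1.05 rad = on (pointer at the green pip); grows clockwise seen from above. A spring detent holds it at either end: it pushes back with about 0.13 N m, hardest at the start, until the crest half-way (about 0.53 rad), and from there snaps on by itself to the stop at 1.05 rad when free.
- switch_grip (a point): Point on the switch's axis at the height to grip, on its upright grip bar (42 mm long, 14 mm wide, 32 mm tall; its top 7 mm above this point, the round skirt under it, 44 mm across, 23 mm below this point). This frame turns with the switch: the bar lies along its x axis, z up; the white pointer line is on the -x end.
- dock: Charging dock, a heavy white block 66 x 66 mm, 70 mm high, on a black foot 86 mm square, which does not move. Upright socket 22 mm wide, 56 mm deep in the middle of its top. Origin: centre of its underside, z up.
- dock_mouth (a point): Centre of the socket's mouth on the dock's top, 70 mm above the desk.
- engraver_grip (a point): Place to grip on the cordless engraver's axis: the middle of its bright blue round barrel (20 mm thick), 42 mm below its blunt top end, 105 mm above its tip, close to its centre of mass. z runs along the engraver from the tip to the blunt top. Starts upright, 125 mm above the desk.
- engraver_tip (a point): Tip of the engraver's bur, on its axis, 105 mm from the grip point; same axes.
- engraver: The cordless engraver, 147 mm long, about 110 g; origin at its tip, z along it to its blunt top. It starts upright in the dock, point down, 50 mm of its nose loose in the socket, a black rubber collar (29 mm across, 50 to 56 mm above the tip) resting on the dock's rim.
- egg_top (a point): Top of the white hen's egg (44 mm thick, with two brown bands) that stands blunt end down in a small weighted holder (steel foot 60 mm across) loose on the extractor's grille; this point is 69 mm above the grille, about 134 mm above the desk. z up.
- egg: The egg and its holder as one body, 350 g; origin at the centre of the holder's underside.
- pen_pot: Bystander: wooden pen pot 64 mm square, with pens up to 160 mm high; stands where the dock might have been, on the other side of the extractor. Origin: centre of its underside.
- candle: Bystander: unlit white candle in a dark dish 104 mm across, 152 mm high. Origin: centre of its underside.
- tape: Bystander: roll of grey tape lying flat, 104 mm across, 48 mm high. Origin: centre of its underside.
- wood_egg: Bystander: wooden egg on a little stand, 52 mm across, 96 mm high. Origin: centre of its underside.
- phone: Bystander: black phone lying flat, 75 x 155 x 9 mm. Origin: centre of its underside.
- marker: Bystander: orange and yellow marker lying down, 130 mm long, 18 mm thick. Origin: centre of its underside.
- stylus: Bystander: wooden wax stylus with a brass funnel lying down, 130 mm long, 10 mm thick. Origin: centre of its underside.
There are look-alikes about, which are no part of the job. Of the things that look like the engraver, the smallest one is meant.

How it is judged:
On the way, in this order (a step that is already met when the one before it is completed fails the run):
1. the extractor's switch has clicked over to on (at least 0.85 of 1.05 rad) (value of joint switch above 0.85 rad), for 0.2 s.
2. the engraver is drawn clear of its dock, tip at least 10 mm above the socket's mouth (z of engraver_tip in the frame of dock_mouth above 0.01 m and contact force between engraver and the fingers above 1 N), for 0.2 s.
At the end, for the whole second after the job is handed in: The switch is on (at least 0.85 rad). The engraver is held by the fingers alone, still, slanted 30 to 60 degrees from the vertical with its point down, its tip within 18 mm sideways of the top of the egg and 15 to 50 mm above it. The egg stands within 15 mm of where it was (value of joint switch above 0.85 rad and angle between engraver_tip's own z axis and vertical between 0.52 and 1.05 rad and horizontal distance between engraver_tip and egg_top below 0.018 m and z of engraver_tip in the frame of egg_top between 0.015 and 0.05 m and contact force between engraver and the fingers above 1 N and contact force between engraver and egg below 0.1 N and contact force between engraver and dock below 0.1 N and contact force between engraver and extractor below 0.1 N and linear speed of engraver below 0.02 m/s and distance of egg from where it was at the start of the episode below 0.015 m and angle between egg's own z axis and vertical below 0.1 rad); the arm keeps its last pose, push and grip.
It fails at once if the engraver touches the egg or its holder (contact force between engraver and egg above 0.5 N).
It fails at once if the egg is shifted by more than 15 mm or knocked over (distance of egg from where it was at the start of the episode above 0.015 m or angle between egg's own z axis and vertical above 0.3 rad).
It fails at once if a bystander on the desk is shifted by more than 30 mm (distance of any of pen_pot, candle, tape, wood_egg, phone, marker, stylus from where it was at the start of the episode above 0.03 m).
It also fails if it takes over 48 s, if anything falls off the work surface, if the arm or the gripper's body presses on something with over 40 N, if the wrist force passes 120 N, or if a joint passes its speed limit or range.

ROBOT

A 6-joint arm with a two-finger parallel gripper is mounted at the origin on the work surface. World frame = base frame: x ahead of the robot, y to its left, z up, the work surface at z = 0. Lengths are in m, angles in rad, forces in N, time in s.
With the tool pointing down it reaches from about 0.425 to 0.95 m from the base axis. Payload 3.5 kg.
Tool frame: the origin (TCP) lies midway between the tips of the shut fingers; the grasp point (between the pads) lies 19 mm behind it; z points along the fingers, y is the line along which they close (so a half turn about z gives the same grasp; the last joint's range is limited). The gripper opens to 85 mm and grips with 20 to 120 N. Pads are 22 mm wide; open, the fingers measure 114 mm over their backs; the gripper's body (76 mm by 85 mm) begins 54 mm behind the grasp point. The pads swing forward as they close: fully open they stand 13 mm farther back than shut.
Start: joints at [-1.28, 0.286, 1.577, -0, 1.279, -0.15], TCP at [0.288, -0.61, 0.231] pointing down, gripper open.
Joint ranges: [-2.77, 2.77], [-0.9, 2.22], [0.21, 2.48], [-1.53, 4.67], [0.24, 2.81], [-2.84, 2.84]. Speed limits (rad/s): [2.79, 2.79, 3.14, 3.14, 3.14, 3.14].

INTERFACE

Orientations are given as a unit quaternion [x, y, z, w].
In Python, from plant import ctrl gives the robot as it stands.
- The arm moves only by the tool arm_command, never from a script. Its argument "steps" is one flat list of numbers, 5 for each row, row after row: the opening in per cent of the stroke, from 0 (shut) to 100 (fully open), then the shift along the tool's x, y, z each as a share of 25 mm, from -1 to 1, then the turn about the tool's z as a share of 0.1 rad, from -1 to 1. In form: [grip, tx, ty, tz, spin, grip, tx, ty, tz, spin, ...]. A call has 1 to 8 rows; each row shifts and turns the commanded pose from where the row before left it, along the tool's axes as they then stand; what a row does not reach is not made up. A row lasts 1/12 s, in which the tool goes at most 41.7 mm and 7.16 degrees, less where a joint would pass 70% of its speed; a pose out of reach is approached as far as the arm can. A call with a number of a shift or a turn outside -1 to 1 is refused whole. A call with a gripper value outside its range is refused whole. The fingers move at their own pace and stop on an object; "squeeze" is the grip in N (left out, the last holds). Time passes only in rows, so rows that do not move let the fingers close. It gives the time, the measured TCP pose, the force, the opening and the grip force at its end, in the units of the state.
- ctrl.get_state(): the state, without advancing time (a new reading comes with each control period).
- ctrl.read_camera(name): name is "scene" or "side" or "wrist"; returns the picture (400x640x3 uint8, red, green, blue); there is no depth.
- ctrl.camera_model(name): a dict with "intrinsics" (3x3 intrinsics, pixels), "D" ([k1, k2, p1, p2, k3] as OpenCV has them; the pictures are not rectified), "rvec" (rotation vector, rad) and "tvec" (3), from world to camera coordinates, as OpenCV has them. Camera axes: x right, y down, z forward; pixel columns grow to the right and rows downward; lengths in m; the calibration is good to about 2 mm. A picture is of the moment at which its call begins: read the wrist's pose just before it. camera_model takes no time and is no camera call; for the wrist camera it gives the pose at the moment of the call.
- ctrl.sign_off(): hands the job in; it is judged then, once.
The state is a dict: "time": time; "qpos": joint angles; "dq": joint speeds; "joint_efforts": joint torques, N m; "eef_pos": TCP position; "tcp_rot": TCP orientation; "contact_force": force on the tool from outside, world axes, zero at the start; "wrist_torque": the same for the moment, N m; "opening": opening from 0.0 (shut) to 1.0 (fully open); "finger_force": force on a finger pad.
Only numpy, scipy, OpenCV 4.12 (cv2) and the standard library are available. Lean on these libraries where they do the work, as an engineer would, in place of code of your own. Each camera call takes 0.05 s, during which the arm holds its last target. There are 200 camera calls.

## Working session

There is one attempt and no reset: what is moved stays moved. The work goes in short steps, Python scripts to look and compute and a tool call to move; the robot and the scene stay as the last step left them, time stands still between calls to the robot, and variables do not carry over. Pictures are saved under pics/ and viewed, at most 10 in all, crops included, and the job is handed in when it is done.

Besides the shell and the picture viewer there is one more tool, called after "Call:" in YAML: its name, and indented under it one key for each argument. arm_command: Moves the arm, as the interface text tells. Its arguments: {"type":"object","properties":{"steps":{"type":"array","items":{"type":"number"}},"squeeze":{"type":"number"}},"required":["steps"]}

```bash
mkdir -p pics; ls; python3 - <<'E'
from plant import ctrl
import cv2,numpy as np
s=ctrl.get_state();print(s)
for n in("scene","side"):
    im=ctrl.read_camera(n);cv2.imwrite(f"pics/{n}0.png",im[:,:,::-1]);m=ctrl.camera_model(n)
    R=cv2.Rodrigues(np.array(m["rvec"],float))[0];print(n,-R.T@np.array(m["tvec"]).ravel(),R[2],m["intrinsics"],m["D"])
E
```

```text
pics
{'time': 0.0, 'qpos': array([-1.27996691e+00,  2.87207766e-01,  1.57820020e+00, -2.94719628e-05,
        1.27862553e+00, -1.50032307e-01]), 'dq': array([ 0.00130535, -0.00169885,  0.00044593,  0.00088415,  0.00087991,
        0.00181255]), 'joint_efforts': array([-9.18662372e-04, -4.05987597e+01, -2.92629254e+01, -1.30563885e-04,
        5.79758649e-03, -6.18577488e-06]), 'eef_pos': array([ 0.28784024, -0.60980542,  0.22990657]), 'tcp_rot': array([ 9.75801674e-01,  2.18654074e-01, -9.99163225e-05, -1.21640648e-03]), 'contact_force': array([ 0.98105972,  0.44910956, -0.65397476]), 'wrist_torque': array([-0.00817014, -0.02247265, -0.03610721]), 'finger_force': 0.0, 'opening': 0.9965296683556373}
scene [1.26419587 0.25697903 1.02408591] [-0.59518797 -0.22906448 -0.7702472 ] [[370.72173413   0.         319.75747052]
 [  0.         370.72173413 199.04239345]
 [  0.           0.           1.        ]] [-0.05972289  0.          0.          0.          0.        ]
side [0.03277011 0.65789921 1.05150165] [ 0.40530089 -0.52394605 -0.74914065] [[419.53720409   0.         329.8868968 ]
 [  0.         419.53720409 202.36453613]
 [  0.           0.           1.        ]] [0.03644526 0.         0.         0.         0.        ]
```

View pics/scene0.png

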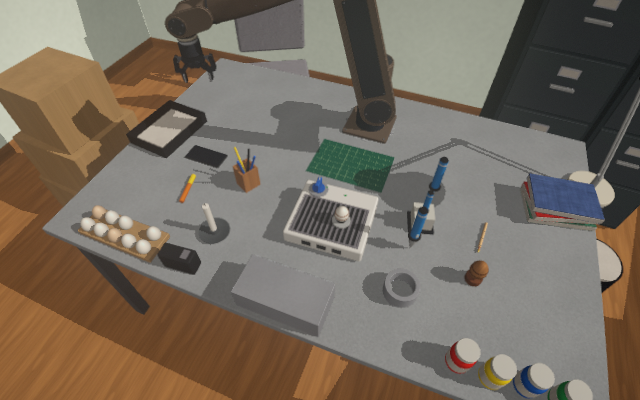

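View pics/side0.png

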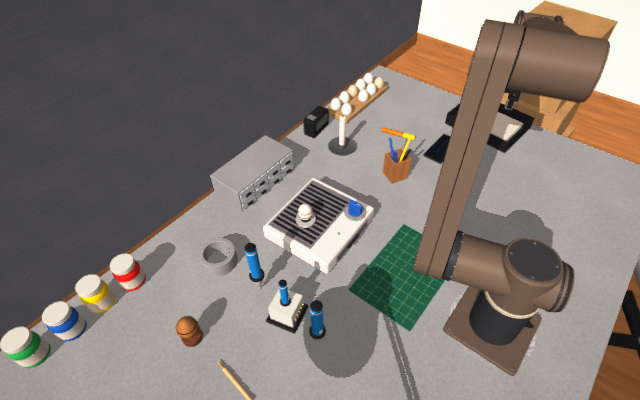

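Scene view: three blue pen-like tools, at about (440,172), (432,200) and (420,222). In the side view they are at about (316,318), (284,292) and (254,262). The middle one stands in the white dock and looks shortest. The switch is at scene (320,186) / side (355,209), and the egg at scene (342,213) / side (305,212). I'll confirm with one enlarged crop and measure.

```bash
cat > h.py <<'E'
import cv2,numpy as np
from plant import ctrl
def cam(n,m=None):
    m=m or ctrl.camera_model(n);R=cv2.Rodrigues(np.array(m["rvec"],float))[0];t=np.array(m["tvec"],float).ravel()
    return np.array(m["intrinsics"]),np.array(m["D"],float),R,t
def ray(c,p):
    K,D,R,t=c;u=cv2.undistortPoints(np.array([[p]],float),K,D).ravel()
    return -R.T@t,R.T@np.array([u[0],u[1],1.])
def plane(c,p,z):
    o,d=ray(c,p);return o+d*(z-o[2])/d[2]
def tri(c1,p1,c2,p2):
    o1,d1=ray(c1,p1);o2,d2=ray(c2,p2)
    s=np.linalg.lstsq(np.c_[d1,-d2],o2-o1,rcond=None)[0];a,b=o1+s[0]*d1,o2+s[1]*d2
    return (a+b)/2,np.linalg.norm(a-b)
def proj(c,X):
    K,D,R,t=c;return cv2.projectPoints(np.array(X,float).reshape(-1,1,3),cv2.Rodrigues(R)[0],t,K,D)[0].reshape(-1,2)
def blobs(im,lo,hi,amin=15):
    hsv=cv2.cvtColor(im,cv2.COLOR_RGB2HSV);m=cv2.inRange(hsv,lo,hi)
    n,l,st,ce=cv2.connectedComponentsWithStats(m);return m,[(ce[i].round(1),st[i]) for i in range(1,n) if st[i][4]>=amin]
E
python3 - <<'E'
from h import *
ims={n:cv2.imread(f"pics/{n}0.png")[:,:,::-1].copy() for n in("scene","side")}
for n in ims:
    print(n)
    for c,s in blobs(ims[n],(100,140,70),(125,255,255))[1]: print(c,s)
a=cv2.resize(ims["scene"][130:260,280:460],None,fx=4,fy=4,interpolation=cv2.INTER_CUBIC)
b=cv2.resize(ims["side"][170:350,200:380],None,fx=4,fy=4,interpolation=cv2.INTER_CUBIC)
o=np.zeros((600,800,3),np.uint8)
a=cv2.resize(ims["scene"][140:260,280:460],(400,267),interpolation=cv2.INTER_CUBIC)
b=cv2.resize(ims["side"][170:350,200:380],(600,600),interpolation=cv2.INTER_CUBIC)
cv2.imwrite("pics/c_side.png",b[:,:,::-1])
cv2.imwrite("pics/c_scene.png",cv2.resize(ims["scene"][140:260,280:460],(800,533),interpolation=cv2.INTER_CUBIC)[:,:,::-1])
E
```

```text
scene
[438.  176.8] [432 166  14  23 157]
[319.2 185.7] [313 178  12  14  85]
[427.4 201.8] [424 197   8  12  50]
[417.4 226.5] [411 217  14  21 151]
[530.4 384.8] [521 370  26  24 177]
side
[392.9 151.6] [389 138   8  24  61]
[354.4 208.4] [349 200  13  16 166]
[250.9 251.6] [245 247  11   8  28]
[254.2 266.3] [247 254  15  25 245]
[284.  295.9] [280 288   9  16 108]
[ 65.9 323.4] [ 48 308  30  25 265]
[316.  311.1] [311 309  11   5  23]
[316.4 323.9] [311 314  12  22 211]
[ 76.7 334.9] [ 65 325  21  16  34]
```

View pics/c_side.png

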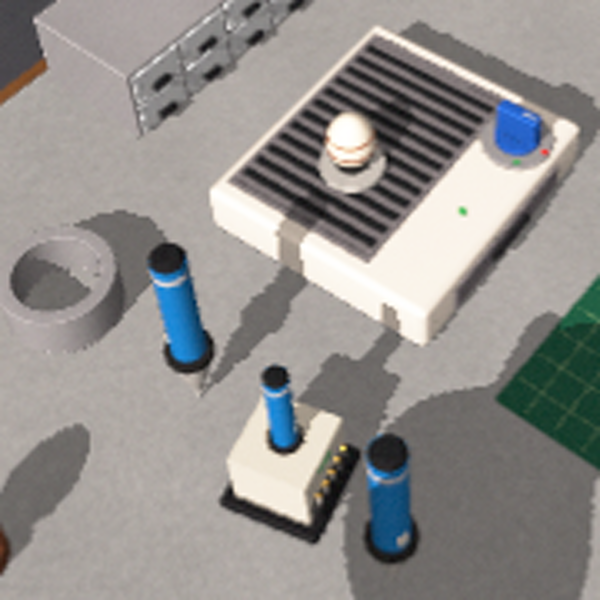

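View pics/c_scene.png

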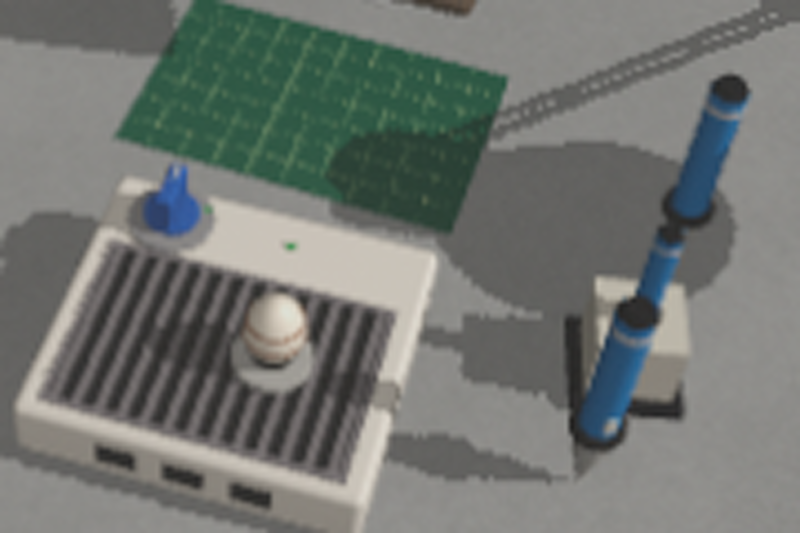

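The crops confirm it: the smallest blue tool, with its nose in the white dock (side crop (280,410), scene crop (660,270)), is the engraver. The two thick ones beside it are look-alikes. Next I'll triangulate.

```bash
python3 - <<'E'
from h import *
S,E=cam("scene"),cam("side")
sc=lambda x,y:(280+x/4.444,140+y/4.444); sd=lambda x,y:(200+x/3.333,170+y/3.333)
def T(n,a,b):
    X,e=tri(S,a,E,b);print(n,X.round(4),round(e,4))
T("eng top",sc(670,231),sd(275,376)); T("eng blue",(427.4,201.8),(284,295.9)); T("engcollar",sc(650,310),sd(285,437))
T("bigA top",sc(638,312),sd(168,255));T("bigB top",sc(730,88),sd(388,448));T("bigA collar",sc(600,425),sd(189,350));T("bigB collar",sc(690,205),sd(392,540))
T("egg",sc(275,327),sd(350,140)); T("switch",(319.2,185.7),(354.4,208.4))
for n,p in dict(right=(578,122),top=(376,28),left=(212,187),bottom=(428,308)).items(): print("side",n,plane(E,sd(*p),.065).round(4))
for n,p in dict(nl=(122,182),nr=(437,256),fl=(20,405)).items(): print("scene",n,plane(S,sc(*p),.065).round(4))
for n,p in dict(a=(265,400),b=(343,415),c=(312,490),d=(228,458)).items(): print("dock",n,plane(E,sd(*p),.07).round(4))
# switch: pips and bar top
print("red",plane(E,sd(545,152),.066).round(4),"green",plane(E,sd(516,161),.066).round(4),"skirt",plane(E,sd(517,138),.072).round(4),plane(S,sc(172,222),.072).round(4))
print("bartop",[plane(E,sd(*p),.104).round(4) for p in ((500,100),(541,118))])
E
```

```text
eng top [0.4455 0.31   0.1615] 0.0016
eng blue [0.4417 0.3127 0.1084] 0.0057
engcollar [0.4442 0.3135 0.0746] 0.0031
bigA top [0.5585 0.2996 0.2016] 0.0015
bigB top [0.3309 0.3218 0.2017] 0.0016
bigA collar [0.5577 0.3015 0.0732] 0.001
bigB collar [0.3275 0.3247 0.0718] 0.0005
egg [0.5813 0.0688 0.1019] 0.0004
switch [ 0.4829 -0.046   0.0829] 0.0002
side right [ 0.4488 -0.1012  0.065 ]
side top [ 0.6758 -0.081   0.065 ]
side left [0.6647 0.1641 0.065 ]
side bottom [0.433  0.1468 0.065 ]
scene nl [ 0.4624 -0.0982  0.065 ]
scene nr [0.4445 0.1535 0.065 ]
scene fl [ 0.6854 -0.0835  0.065 ]
dock a [0.4798 0.296  0.07  ]
dock b [0.4226 0.2684 0.07  ]
dock c [0.4003 0.3307 0.07  ]
dock d [0.4684 0.3502 0.07  ]
red [ 0.4519 -0.0517  0.066 ] green [ 0.4667 -0.0268  0.066 ] skirt [ 0.4792 -0.0453  0.072 ] [ 0.4924 -0.0441  0.072 ]
bartop [array([ 0.5031, -0.0497,  0.104 ]), array([ 0.4612, -0.0548,  0.104 ])]
```

```bash
cat >> h.py <<'E'
def yaw(s=None):
    x=(s or ctrl.get_state())["tcp_rot"];from scipy.spatial.transform import Rotation as Ro
    v=Ro.from_quat(x).apply([1,0,0]);return np.arctan2(v[1],v[0])
def plan(p1,y1,grip,p0=None,y0=None,vmax=.95):
    s=ctrl.get_state();p0=np.array(s["eef_pos"] if p0 is None else p0);y0=yaw(s) if y0 is None else y0
    d=np.array(p1)-p0;n=int(np.ceil(max(np.linalg.norm(d)/.025,abs(y1-y0)/.1)/vmax));y=y0;out=[]
    for i in range(n):
        # shift in the tool axes as they stand at the start of the row
        x=np.array([np.cos(y),np.sin(y),0]);t=np.array([np.sin(y),-np.cos(y),0])
        q=d/n/.025;out.append([grip]+[round(float(v),2)+0. for v in(q@x,q@t,-q[2],-(y1-y0)/n/.1)]);y+=(y1-y0)/n
    for i in range(0,n,8): print(sum(out[i:i+8],[]))
E
python3 - <<'E'
from h import *
plan([.486,-.045,.19],.08,100)
E
```

```text
[100, 0.65, -0.66, 0.06, 0.14, 100, 0.64, -0.66, 0.06, 0.14, 100, 0.63, -0.67, 0.06, 0.14, 100, 0.62, -0.68, 0.06, 0.14, 100, 0.61, -0.69, 0.06, 0.14, 100, 0.6, -0.7, 0.06, 0.14, 100, 0.59, -0.71, 0.06, 0.14, 100, 0.58, -0.72, 0.06, 0.14]
[100, 0.57, -0.72, 0.06, 0.14, 100, 0.56, -0.73, 0.06, 0.14, 100, 0.55, -0.74, 0.06, 0.14, 100, 0.54, -0.75, 0.06, 0.14, 100, 0.53, -0.75, 0.06, 0.14, 100, 0.52, -0.76, 0.06, 0.14, 100, 0.51, -0.77, 0.06, 0.14, 100, 0.5, -0.78, 0.06, 0.14]
[100, 0.49, -0.78, 0.06, 0.14, 100, 0.48, -0.79, 0.06, 0.14, 100, 0.46, -0.8, 0.06, 0.14, 100, 0.45, -0.8, 0.06, 0.14, 100, 0.44, -0.81, 0.06, 0.14, 100, 0.43, -0.81, 0.06, 0.14, 100, 0.42, -0.82, 0.06, 0.14, 100, 0.41, -0.83, 0.06, 0.14]
[100, 0.4, -0.83, 0.06, 0.14, 100, 0.38, -0.84, 0.06, 0.14]
```

Call:
arm_command:
  steps: [100, 0.65, -0.66, 0, 0.14, 100, 0.64, -0.66, 0, 0.14, 100, 0.63, -0.67, 0, 0.14, 100, 0.62, -0.68, 0, 0.14, 100, 0.61, -0.69, 0, 0.14, 100, 0.6, -0.7, 0, 0.14, 100, 0.59, -0.71, 0, 0.14, 100, 0.58, -0.72, 0, 0.14]

```text
time: 0.77
eef_pos: [0.3494, -0.4351, 0.2307]
tcp_rot: [0.987, 0.163, -0.0, -0.001]
contact_force: [0.6, 0.7, 0.4]
opening: 1.002
finger_force: 0.0
```

Call:
arm_command:
  steps: [100, 0.57, -0.72, 0, 0.14, 100, 0.56, -0.73, 0, 0.14, 100, 0.55, -0.74, 0, 0.14, 100, 0.54, -0.75, 0, 0.14, 100, 0.53, -0.75, 0, 0.14, 100, 0.52, -0.76, 0, 0.14, 100, 0.51, -0.77, 0, 0.14, 100, 0.5, -0.78, 0.1, 0.14]

```text
time: 1.43
eef_pos: [0.411, -0.2616, 0.2288]
tcp_rot: [0.994, 0.108, 0.0, 0.0]
contact_force: [-0.4, 0.1, 0.4]
opening: 1.001
finger_force: 0.0
```

Call:
arm_command:
  steps: [100, 0.49, -0.78, 0.1, 0.14, 100, 0.48, -0.79, 0.1, 0.14, 100, 0.46, -0.8, 0.1, 0.14, 100, 0.45, -0.8, 0.1, 0.14, 100, 0.44, -0.81, 0.2, 0.14, 100, 0.43, -0.81, 0.2, 0.14, 100, 0.42, -0.82, 0.2, 0.14, 100, 0.41, -0.83, 0.2, 0.14]

```text
time: 2.1
eef_pos: [0.4721, -0.0877, 0.1982]
tcp_rot: [0.999, 0.052, -0.0, -0.0]
contact_force: [0.4, -0.7, 1.0]
opening: 1.0
finger_force: 0.0
```

Call:
arm_command:
  steps: [100, 0.4, -0.83, 0.2, 0.14, 100, 0.38, -0.84, 0.2, 0.14, 100, 0, 0, 0, 0, 100, 0, 0, 0, 0]

```text
time: 2.43
eef_pos: [0.4871, -0.0446, 0.188]
tcp_rot: [0.999, 0.04, -0.001, -0.0]
contact_force: [0.3, 1.2, 1.1]
opening: 0.998
finger_force: 0.0
```

```bash
python3 - <<'E'
from h import *
s=ctrl.get_state();print(s["time"],s["eef_pos"],yaw(s),s["qpos"])
W=cam("wrist");im=ctrl.read_camera("wrist");cv2.imwrite("pics/w1.png",im[:,:,::-1])
m,b=blobs(im,(100,140,60),(125,255,255),60)
print("expect",proj(W,[.486,-.045,.10]))
for c,st in b: print(c,st,plane(W,c,.102).round(4))
E
```

```text
2.4333 [ 0.48706542 -0.04460821  0.18803621] 0.07937729515211767 [-2.98939231e-01 -8.85412592e-02  2.06379640e+00 -3.74127805e-04
  1.16805365e+00  1.19262700e+00]
expect [[321.10552686 202.22712733]]
[324.2 199.1] [ 299  173   51   63 2086] [ 0.4893 -0.047   0.102 ]
[634.8 212.9] [628 207  12  14 111] [ 0.4968 -0.2814  0.102 ]
[ 94.7 312.4] [  59  298   82   28 1324] [0.3741 0.1369 0.102 ]
```

View pics/w1.png

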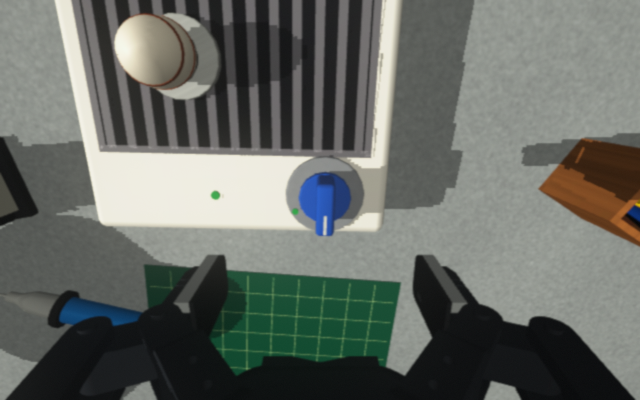

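The wrist view shows the bar nearly vertical in the image, from about (325,173) to (325,215) on its top face, with its white pointer down and the skirt centred near (324,192). The egg is at (155,50), out of the gripper's way.

```bash
python3 - <<'E'
from h import *
W=cam("wrist");im=cv2.imread("pics/w1.png")[:,:,::-1].copy()
c,a=plane(W,(325,173),.102),plane(W,(325,215),.102);print("bar far/near",c,a,np.linalg.norm(c-a),np.arctan2(*(c-a)[[1,0]]))
for z in(.066,.072):print("skirt",plane(W,(324,192),z), "diam",np.linalg.norm(plane(W,(287,192),z)-plane(W,(363,192),z)))
p=[plane(W,q,.065) for q in((101,222),(382,231))];print("near edge",p,np.linalg.norm(p[0]-p[1]))
hsv=cv2.cvtColor(im,cv2.COLOR_RGB2HSV)
m=cv2.inRange(im[170:240,318:333],(120,120,150),(255,255,255));ys,xs=np.nonzero(m);print("pointer",xs.min()+318,xs.max()+318,ys.min()+170,ys.max()+170)
E
```

```text
bar far/near [ 0.50933867 -0.04683691  0.102     ] [ 0.47677753 -0.04951027  0.102     ] 0.03267070720852768 0.08191902658533075
skirt [ 0.483848   -0.04859101  0.066     ] diam 0.06514502890816737
skirt [ 0.48568804 -0.04837264  0.072     ] diam 0.06366150080810712
near edge [array([0.44049665, 0.14641526, 0.065     ]), array([ 0.45113992, -0.10333969,  0.065     ])] 0.24998163254631814
pointer 322 326 216 237
```

Call:
arm_command:
  steps: [70, 0, 0.14, 0.8, 0, 70, 0, 0, 0.9, 0, 70, 0, 0, 0.9, 0, 70, 0, 0, 0.9, 0, 70, 0, 0, 0.8, 0, 60, 0, 0, 0, 0]

```text
time: 2.98
eef_pos: [0.4844, -0.0492, 0.0774]
tcp_rot: [0.999, 0.038, -0.004, -0.001]
contact_force: [0.1, -0.3, -0.4]
opening: 0.602
finger_force: 0.0
```

Call:
arm_command:
  steps: [0, 0, 0, 0, 0, 0, 0, 0, 0, 0, 0, 0, 0, 0, 0, 0, 0, 0, 0, 0, 0, 0, 0, 0, 0, 0, 0, 0, 0, 0]
  squeeze: 60

```text
time: 3.48
eef_pos: [0.489, -0.0485, 0.0835]
tcp_rot: [0.999, 0.037, 0.001, -0.001]
contact_force: [-1.7, 4.1, 5.8]
opening: 0.148
finger_force: 60.3
```

Call:
arm_command:
  steps: [0, 0, 0, 0, 0.8, 0, 0, 0, 0, 0.8, 0, 0, 0, 0, 0.8, 0, 0, 0, 0, 0.8, 0, 0, 0, 0, 0.8, 0, 0, 0, 0, 0.8, 0, 0, 0, 0, 0.8, 0, 0, 0, 0, 0.8]
  squeeze: 80

```text
time: 4.15
eef_pos: [0.4879, -0.0527, 0.0836]
tcp_rot: [0.961, -0.277, 0.001, 0.005]
contact_force: [-6.6, -10.1, 7.1]
opening: 0.139
finger_force: 81.0
```

Call:
arm_command:
  steps: [0, 0, 0, 0, 0.8, 0, 0, 0, 0, 0.8, 0, 0, 0, 0, 0.8, 0, 0, 0, 0, 0.8, 0, 0, 0, 0, 0.8, 0, 0, 0, 0, 0.1, 0, 0, 0, 0, 0, 0, 0, 0, 0, 0]

```text
time: 4.82
eef_pos: [0.4858, -0.0547, 0.0836]
tcp_rot: [0.886, -0.465, -0.0, 0.008]
contact_force: [-13.1, -16.2, 11.8]
opening: 0.147
finger_force: 81.7
```

```bash
python3 - <<'E'
from h import *
s=ctrl.get_state();print(s["time"],s["eef_pos"],yaw(s),s["contact_force"],s["wrist_torque"],s["qpos"])
E
```

```text
4.8167 [ 0.48581035 -0.05472764  0.08358933] -0.9662038672489968 [-13.12904175 -16.23733574  11.77683097] [-3.04502399e+00  2.38776915e+00  1.16924364e-05] [-0.31210142  0.05896341  2.13241126 -0.01875213  0.95324526  2.23582886]
```

Call:
arm_command:
  steps: [60, 0, 0, 0, 0, 60, 0, 0, 0, 0, 60, 0, 0, 0, 0, 100, 0, 0, -0.6, 0, 100, 0, 0, -1, 0, 100, 0, 0, -1, 0, 100, 0, 0, -1, -0.5, 100, 0, 0, -1, -0.5]

```text
time: 5.48
eef_pos: [0.4878, -0.0486, 0.1976]
tcp_rot: [0.907, -0.421, 0.0, 0.0]
contact_force: [-0.6, 0.3, 0.2]
opening: 1.0
finger_force: 0.0
```

Call:
arm_command:
  steps: [100, 0, 0, -1, -0.9, 100, 0, 0, -0.7, -0.9, 100, 0, 0, 0, 0]

```text
time: 5.73
eef_pos: [0.4903, -0.0493, 0.244]
tcp_rot: [0.941, -0.338, 0.005, -0.0]
contact_force: [0.4, -0.2, 0.0]
opening: 1.0
finger_force: 0.0
```

```bash
python3 - <<'E'
from h import *
s=ctrl.get_state();print(s["time"],s["eef_pos"],yaw(s))
plan([.4445,.3115,.245],np.pi/2,100)
E
```

```text
5.7333 [ 0.49028949 -0.04933134  0.24401484] -0.6899374365375909
[100, -0.44, -0.42, 0.0, -0.94, 100, -0.4, -0.45, 0.0, -0.94, 100, -0.36, -0.49, 0.0, -0.94, 100, -0.31, -0.52, 0.0, -0.94, 100, -0.26, -0.55, 0.0, -0.94, 100, -0.21, -0.57, 0.0, -0.94, 100, -0.15, -0.59, 0.0, -0.94, 100, -0.09, -0.6, 0.0, -0.94]
[100, -0.04, -0.61, 0.0, -0.94, 100, 0.02, -0.61, 0.0, -0.94, 100, 0.08, -0.6, 0.0, -0.94, 100, 0.13, -0.59, 0.0, -0.94, 100, 0.19, -0.58, 0.0, -0.94, 100, 0.24, -0.56, 0.0, -0.94, 100, 0.29, -0.53, 0.0, -0.94, 100, 0.34, -0.5, 0.0, -0.94]
[100, 0.39, -0.47, 0.0, -0.94, 100, 0.43, -0.43, 0.0, -0.94, 100, 0.47, -0.39, 0.0, -0.94, 100, 0.5, -0.34, 0.0, -0.94, 100, 0.53, -0.29, 0.0, -0.94, 100, 0.56, -0.24, 0.0, -0.94, 100, 0.58, -0.19, 0.0, -0.94, 100, 0.59, -0.13, 0.0, -0.94]
```

Call:
arm_command:
  steps: [100, -0.44, -0.42, 0.0, -0.94, 100, -0.4, -0.45, 0.0, -0.94, 100, -0.36, -0.49, 0.0, -0.94, 100, -0.31, -0.52, 0.0, -0.94, 100, -0.26, -0.55, 0.0, -0.94, 100, -0.21, -0.57, 0.0, -0.94, 100, -0.15, -0.59, 0.0, -0.94, 100, -0.09, -0.6, 0.0, -0.94]

```text
time: 6.4
eef_pos: [0.4722, 0.0725, 0.2375]
tcp_rot: [1.0, 0.031, -0.001, -0.0]
contact_force: [0.2, 0.3, 0.0]
opening: 1.003
finger_force: 0.0
```

Call:
arm_command:
  steps: [100, -0.04, -0.61, 0.0, -0.94, 100, 0.02, -0.61, 0.0, -0.94, 100, 0.08, -0.6, 0.0, -0.94, 100, 0.13, -0.59, 0.0, -0.94, 100, 0.19, -0.58, 0.0, -0.94, 100, 0.24, -0.56, 0.0, -0.94, 100, 0.29, -0.53, 0.0, -0.94, 100, 0.34, -0.5, 0.0, -0.94]

```text
time: 7.07
eef_pos: [0.4575, 0.193, 0.2374]
tcp_rot: [0.918, 0.396, -0.001, -0.0]
contact_force: [0.2, -0.2, -0.6]
opening: 0.998
finger_force: 0.0
```

Call:
arm_command:
  steps: [100, 0.39, -0.47, 0.0, -0.94, 100, 0.43, -0.43, 0.0, -0.94, 100, 0.47, -0.39, 0.0, -0.94, 100, 0.5, -0.34, 0.0, -0.94, 100, 0.53, -0.29, 0.0, -0.94, 100, 0.56, -0.24, 0.0, -0.94, 100, 0.58, -0.19, 0.0, -0.94, 100, 0.59, -0.13, 0.0, -0.94]

```text
time: 7.73
eef_pos: [0.4431, 0.3136, 0.2373]
tcp_rot: [0.709, 0.706, -0.001, -0.0]
contact_force: [-0.1, 0.3, -0.6]
opening: 0.998
finger_force: 0.0
```

Call:
arm_command:
  steps: [100, 0, 0, 0.0, 0, 100, 0, 0, 0, 0]

```text
time: 7.9
eef_pos: [0.4432, 0.3131, 0.2376]
tcp_rot: [0.71, 0.704, -0.001, -0.0]
contact_force: [0.6, -0.1, -0.5]
opening: 0.999
finger_force: 0.0
```

```bash
python3 - <<'E'
from h import *
s=ctrl.get_state();print(s["time"],s["eef_pos"],yaw(s))
W=cam("wrist");im=ctrl.read_camera("wrist");cv2.imwrite("pics/w2.png",im[:,:,::-1])
print("expect top/collar",proj(W,[[.4445,.3115,.167],[.4445,.3115,.076]]))
for c,st in blobs(im,(100,140,60),(125,255,255),60)[1]: print(c,st)
E
```

```text
7.9 [0.44324239 0.31306476 0.23760591] 1.5617389012242424
expect top/collar [[322.70751354 212.14888178]
 [322.06502236 178.9724528 ]]
[377.7  45.6] [ 358    0   42   95 2506]
[322.7 182.1] [312 170  22  26 443]
[323.2 197.5] [313 195  21   7  62]
[204.5 249.6] [194 239  25  27 408]
```

View pics/w2.png

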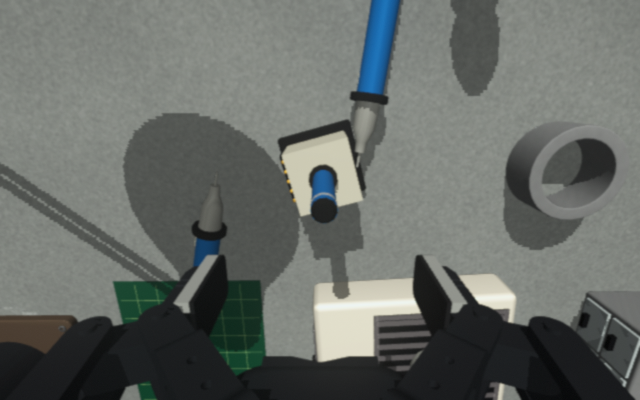

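The engraver's black cap is at (323,210), where I predicted it. The look-alikes show at (375,60) and (205,240), so I'll check their true positions before descending.

```bash
python3 - <<'E'
from h import *
S,E,W=cam("scene"),cam("side"),cam("wrist")
sc=lambda x,y:(280+x/4.444,140+y/4.444); sd=lambda x,y:(200+x/3.333,170+y/3.333)
print("cam",-W[2].T@W[3],W[2][2])
X=dict(Atop=(.5585,.2996,.2016),Acol=(.5577,.3015,.0732),Btop=(.3309,.3218,.2),Bcol=(.3275,.3247,.0718))
for k,v in X.items(): print(k,"wrist",proj(W,[v]).round(0))
for n,w,e in(("A tip",(360,162),(200,397)),):print(n,tri(W,w,E,sd(*e)),plane(E,sd(*e),0))
for n,w,e,s in(("A col",(369,98),(189,350),(600,425)),("B col",(209,230),(392,540),(690,205))):
    for a in("side","scene"):print(n,a,tri(W,w,E if a=="side" else S,sd(*e) if a=="side" else sc(*s)))
    print("swap",tri(W,w,E,sd(*((392,540) if n[0]=="A" else (189,350)))))
E
```

```text
cam [0.44387486 0.39105446 0.37879389] [-0.00432478 -0.30521399 -0.95227397]
Atop wrist [[510. 248.]]
Acol wrist [[436. 186.]]
Btop wrist [[132. 217.]]
Bcol wrist [[201. 165.]]
A tip (array([0.47161641, 0.35272001, 0.16847   ]), np.float64(0.01222143436387737)) [0.5570968  0.30168317 0.        ]
A col side (array([0.45223997, 0.38297774, 0.28093188]), np.float64(0.017206937615001597))
A col scene (array([ 0.49762771,  0.34519417, -0.01214105]), np.float64(0.07853208276923718))
swap (array([0.41489212, 0.34876168, 0.04406576]), np.float64(0.16993849947492626))
B col side (array([0.33152434, 0.29592056, 0.08387828]), np.float64(0.0633960919296621))
B col scene (array([0.3693358 , 0.30562469, 0.13871689]), np.float64(0.04520605184247188))
swap (array([0.42485158, 0.38103724, 0.32673629]), np.float64(0.023559333598418872))
```

The wrist view doesn't match the look-alikes standing where I measured them, so they may have toppled. I'll check with the side camera.

```bash
python3 - <<'E'
from h import *
a=ctrl.read_camera("side")[180:360,190:370];b=ctrl.read_camera("scene")[130:265,350:485]
o=np.hstack([cv2.resize(a,(400,400),interpolation=3),cv2.resize(b,(400,400),interpolation=3)])
cv2.imwrite("pics/chk.png",o[:,:,::-1])
E
```

```text
(no output)
```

View pics/chk.png

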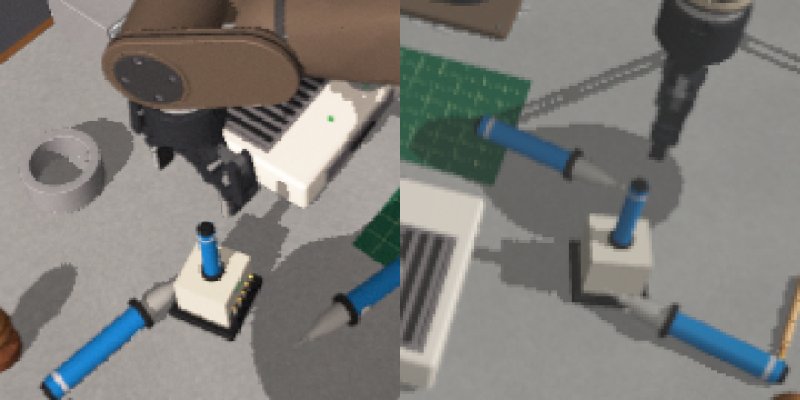

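Both look-alikes have fallen over by themselves. They now lie at crop (110,340) and (520,145), clear of the grasp, and the real engraver still stands in the dock at (207,250). I'll descend and grasp it.

Call:
arm_command:
  steps: [100, -0.05, 0.05, 0.9, 0, 100, 0, 0, 0.9, 0, 100, 0, 0, 0.9, 0, 100, 0, 0, 0.9, 0, 100, 0, 0, 0.8, 0, 100, 0, 0, 0.8, 0, 100, 0, 0, 0, 0, 60, 0, 0, 0, 0]

```text
time: 8.72
eef_pos: [0.4446, 0.3105, 0.1079]
tcp_rot: [0.711, 0.704, -0.001, -0.0]
contact_force: [-0.7, 0.6, -0.1]
opening: 0.885
finger_force: 0.0
```

Call:
arm_command:
  steps: [0, 0, 0, 0, 0, 0, 0, 0, 0, 0, 0, 0, 0, 0, 0, 0, 0, 0, 0, 0, 0, 0, 0, 0, 0, 0, 0, 0, 0, 0, 0, 0, 0, 0, 0]
  squeeze: 25

```text
time: 9.3
eef_pos: [0.4458, 0.3118, 0.1101]
tcp_rot: [0.71, 0.704, 0.001, 0.0]
contact_force: [-1.6, -0.6, 5.1]
opening: 0.225
finger_force: 24.7
```

Grasped. I can't tilt the tool itself, so I'll draw the engraver until about 22 mm of its nose remains in the socket. Then I'll lever it over the socket rim towards -y so it pivots in the pads.

Call:
arm_command:
  steps: [0, 0, 0, -0.4, 0, 0, 0, 0, -0.4, 0, 0, 0, 0, -0.32, 0, 0, 0, 0, 0, 0, 0, -0.24, 0, 0, 0, 0, -0.24, 0, 0.01, 0, 0, -0.24, 0, 0.02, 0]

```text
time: 9.88
eef_pos: [0.4454, 0.294, 0.1368]
tcp_rot: [0.71, 0.704, 0.001, -0.001]
contact_force: [-0.4, 3.6, 2.5]
opening: 0.226
finger_force: 25.1
```

Call:
arm_command:
  steps: [0, -0.24, 0, 0.04, 0, 0, -0.24, 0, 0.06, 0, 0, -0.23, 0, 0.07, 0, 0, -0.22, 0, 0.09, 0, 0, -0.22, 0, 0.11, 0, 0, -0.21, 0, 0.12, 0]

```text
time: 10.38
eef_pos: [0.4451, 0.2587, 0.1239]
tcp_rot: [0.71, 0.704, 0.0, 0.0]
contact_force: [0.6, 0.6, 5.3]
opening: 0.224
finger_force: 26.5
```

```bash
python3 - <<'E'
from h import *
s=ctrl.get_state();print(s["time"],s["eef_pos"],s["contact_force"],s["opening"])
for n in("side","scene"):
    im=ctrl.read_camera(n);c=cam(n);p=proj(c,[s["eef_pos"]+[0,0,.019]])[0].astype(int);print(n,p)
    k=im[max(p[1]-45,0):p[1]+75,p[0]-60:p[0]+60];cv2.imwrite(f"pics/t_{n}.png",cv2.resize(k,(400,400),interpolation=3)[:,:,::-1])
cv2.imwrite("pics/t.png",np.hstack([cv2.imread("pics/t_side.png"),cv2.imread("pics/t_scene.png")]))
E
```

```text
10.3833 [0.44511213 0.25871522 0.12388587] [0.59443874 0.57593847 5.30715177] 0.2236473215280716
side [297 272]
scene [413 191]
```

View pics/t.png

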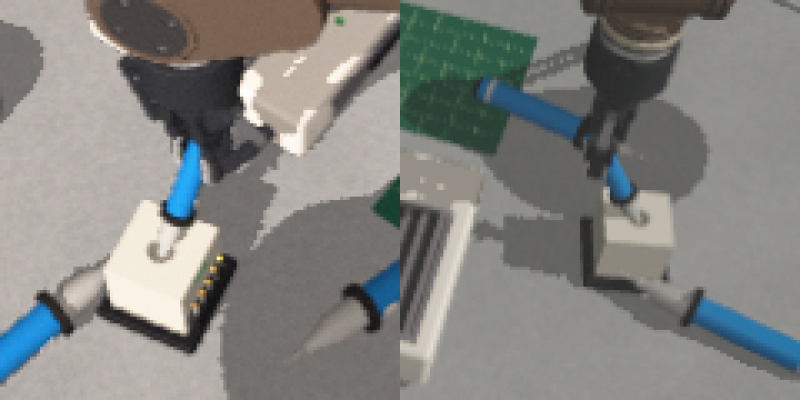

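It works: the engraver leans towards -y with its tip still in the socket (left crop (160,250)), at roughly 35°. I'll continue to about 47° and then draw it out along its axis.

Call:
arm_command:
  steps: [0, -0.2, 0, 0.14, 0, 0, -0.19, 0, 0.15, 0, 0, -0.18, 0, 0.17, 0, 0, -0.17, 0, 0.18, 0, 0, 0, 0, 0, 0]

```text
time: 10.9
eef_pos: [0.4447, 0.2395, 0.1074]
tcp_rot: [0.71, 0.704, -0.001, 0.001]
contact_force: [-0.7, -1.5, 5.9]
opening: 0.228
finger_force: 25.0
```

Call:
arm_command:
  steps: [0, -0.3, 0, -0.28, 0, 0, -0.4, 0, -0.4, 0, 0, -0.4, 0, -0.4, 0, 0, -0.4, 0, -0.45, 0, 0, -0.3, 0, -0.7, 0, 0, 0, 0, -0.9, 0, 0, 0, 0, -0.9, 0, 0, 0, 0, -0.5, 0]
  squeeze: 50

```text
time: 11.57
eef_pos: [0.4444, 0.1951, 0.223]
tcp_rot: [0.71, 0.704, 0.0, 0.001]
contact_force: [0.7, 0.5, -1.2]
opening: 0.221
finger_force: 48.9
```

Call:
arm_command:
  steps: [0, 0, 0, -0.9, 0, 0, 0, 0, -0.9, 0, 0, 0, 0, 0, 0, 0, 0, 0, 0, 0]

```text
time: 11.9
eef_pos: [0.4444, 0.1957, 0.2666]
tcp_rot: [0.71, 0.704, 0.0, 0.001]
contact_force: [-0.3, -0.1, -1.5]
opening: 0.221
finger_force: 48.9
```

```bash
python3 - <<'E'
from h import *
s=ctrl.get_state();print(s["time"],s["eef_pos"],yaw(s),s["contact_force"],s["opening"])
g=s["eef_pos"]+[0,0,-.0+.019]
for n in("side","scene"):
    im=ctrl.read_camera(n);c=cam(n);cv2.imwrite(f"pics/u_{n}f.png",im[:,:,::-1])
    for th in(35,45,55):print(n,th,proj(c,[g+.107*np.array([0,np.sin(np.radians(th)),-np.cos(np.radians(th))])]).round(0))
    p=proj(c,[g])[0].astype(int);print(n,p)
    k=im[p[1]-60:p[1]+60,p[0]-60:p[0]+60];cv2.imwrite(f"pics/u_{n}.png",cv2.resize(k,(400,400),interpolation=3)[:,:,::-1])
cv2.imwrite("pics/u.png",np.hstack([cv2.imread("pics/u_side.png"),cv2.imread("pics/u_scene.png")]))
E
```

```text
11.9 [0.44441797 0.19566536 0.26656081] 1.5628026478087744 [-0.33478054 -0.12314778 -1.46741071] 0.22054232050548833
side 35 [[297. 260.]]
side 45 [[292. 261.]]
side 55 [[289. 261.]]
side [311 221]
scene 35 [[417. 179.]]
scene 45 [[422. 178.]]
scene 55 [[427. 176.]]
scene [401 152]
```

View pics/u.png

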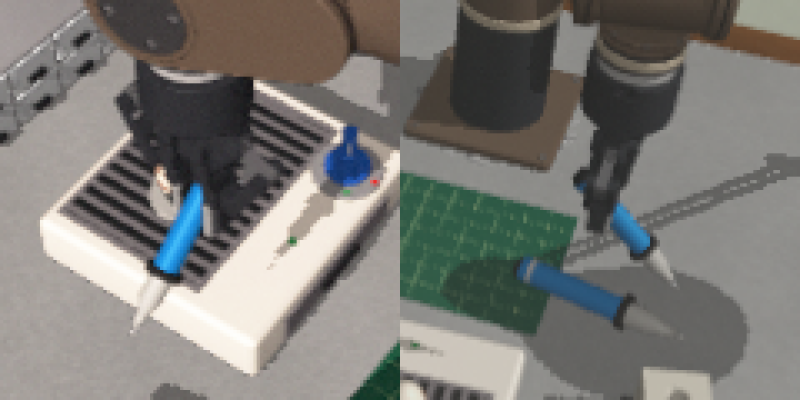

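The engraver is held at about 46°, point down, with its tip at side (291.5,261) and scene (423.5,177.5), clear of the dock. The switch bar now points at the green pip (left crop (348,150)).

```bash
python3 - <<'E'
from h import *
S,E=cam("scene"),cam("side")
t,e=tri(S,(423.5,177.5),E,(291.5,260.9));s=ctrl.get_state();g=s["eef_pos"]+[0,0,.019];v=t-g
print(t,e,v,np.linalg.norm(v),np.degrees(np.arctan2(np.hypot(v[0],v[1]),-v[2])))
d=np.array([.5813,.0688,.166])-t;print("delta",d)
p=s["eef_pos"]+[d[0],d[1],0];plan(p,yaw(s),0,vmax=.7);print("down units",-d[2]/.025)
E
```

```text
[0.44462708 0.27455054 0.21335136] 0.0010849676823809346 [ 0.00142694  0.07899421 -0.06969683] 0.10535545005416659 48.582578940017726
delta [ 0.13667292 -0.20575054 -0.04735136]
[0, -0.55, 0.37, 0.0, 0.0, 0, -0.55, 0.37, 0.0, 0.0, 0, -0.55, 0.37, 0.0, 0.0, 0, -0.55, 0.37, 0.0, 0.0, 0, -0.55, 0.37, 0.0, 0.0, 0, -0.55, 0.37, 0.0, 0.0, 0, -0.55, 0.37, 0.0, 0.0, 0, -0.55, 0.37, 0.0, 0.0]
[0, -0.55, 0.37, 0.0, 0.0, 0, -0.55, 0.37, 0.0, 0.0, 0, -0.55, 0.37, 0.0, 0.0, 0, -0.55, 0.37, 0.0, 0.0, 0, -0.55, 0.37, 0.0, 0.0, 0, -0.55, 0.37, 0.0, 0.0, 0, -0.55, 0.37, 0.0, 0.0]
down units 1.8940544902981438
```

Length 105 mm and tilt 48.6° both fit the description. Moving over the egg.

Call:
arm_command:
  steps: [0, -0.55, 0.37, 0.0, 0.0, 0, -0.55, 0.37, 0.0, 0.0, 0, -0.55, 0.37, 0.0, 0.0, 0, -0.55, 0.37, 0.0, 0.0, 0, -0.55, 0.37, 0.0, 0.0, 0, -0.55, 0.37, 0.0, 0.0, 0, -0.55, 0.37, 0.0, 0.0, 0, -0.55, 0.37, 0.0, 0.0]

```text
time: 12.67
eef_pos: [0.5165, 0.0846, 0.2633]
tcp_rot: [0.71, 0.704, -0.002, -0.002]
contact_force: [0.5, 0.7, -1.4]
opening: 0.222
finger_force: 48.9
```

Call:
arm_command:
  steps: [0, -0.55, 0.37, 0.0, 0.0, 0, -0.55, 0.37, 0.0, 0.0, 0, -0.55, 0.37, 0.0, 0.0, 0, -0.55, 0.37, 0.0, 0.0, 0, -0.55, 0.37, 0.0, 0.0, 0, -0.55, 0.37, 0.0, 0.0, 0, -0.55, 0.37, 0.0, 0.0, 0, 0, 0, 0, 0]

```text
time: 13.33
eef_pos: [0.5829, -0.0142, 0.2658]
tcp_rot: [0.711, 0.703, -0.0, 0.001]
contact_force: [-0.7, 1.3, -1.8]
opening: 0.22
finger_force: 49.0
```

Call:
arm_command:
  steps: [0, 0, 0, 0.3, 0, 0, 0, 0, 0.3, 0, 0, 0, 0, 0.3, 0, 0, 0, 0, 0.3, 0, 0, 0, 0, 0.3, 0, 0, 0, 0, 0.3, 0, 0, 0, 0, 0, 0, 0, 0, 0, 0, 0]

```text
time: 14.0
eef_pos: [0.5809, -0.0111, 0.2202]
tcp_rot: [0.71, 0.704, -0.0, -0.001]
contact_force: [0.4, -0.7, -0.8]
opening: 0.219
finger_force: 49.0
```

```bash
python3 - <<'E'
from h import *
s=ctrl.get_state();print(s["time"],s["eef_pos"],s["contact_force"],s["opening"])
tip=s["eef_pos"]+[.0014,.079,.019-.0697];print(tip)
for n in("side","scene"):
    im=ctrl.read_camera(n);c=cam(n);p=proj(c,[.5813,.0688,.134])[0];q=proj(c,[tip])[0];o=p.astype(int)-[50,60];print(n,o,"egg,tip in half crop",(p-o)*4,(q-o)*4)
    k=im[o[1]:o[1]+100,o[0]:o[0]+100];cv2.imwrite(f"pics/v_{n}.png",cv2.resize(k,(400,400),interpolation=3)[:,:,::-1])
cv2.imwrite("pics/v.png",np.hstack([cv2.imread("pics/v_side.png"),cv2.imread("pics/v_scene.png")]))
E
```

```text
14.0 [ 0.58088889 -0.01109053  0.22024131] [ 0.44427076 -0.69627449 -0.82819067] 0.21894142923352472
[0.58228889 0.06790947 0.16954131]
side [254 144] egg,tip in half crop [202.37873417 243.2965083 ] [199.91695532 208.99383339]
scene [292 147] egg,tip in half crop [201.77846456 241.05072344] [202.67580161 212.14194488]
```

View pics/v.png

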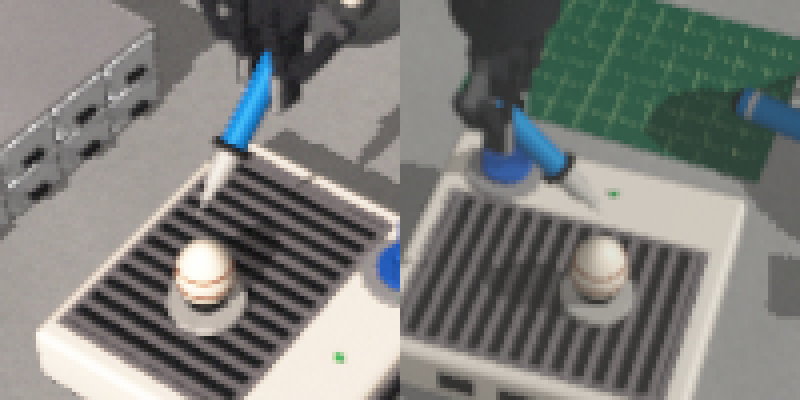

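In both views the tip is right above the egg top (left crop tip (204,208), right crop tip (600,210)), about 34 mm up and within a few mm sideways. The egg hasn't moved, and the lean is still about 48°. I'll let it settle and hand in.

Call:
arm_command:
  steps: [0, 0, 0, 0, 0, 0, 0, 0, 0, 0, 0, 0, 0, 0, 0, 0, 0, 0, 0, 0, 0, 0, 0, 0, 0, 0, 0, 0, 0, 0]

```text
time: 14.6
eef_pos: [0.5813, -0.0114, 0.2212]
tcp_rot: [0.71, 0.704, 0.0, 0.0]
contact_force: [0.9, 0.4, -0.6]
opening: 0.219
finger_force: 49.0
```

```bash
python3 - <<'E'
from plant import ctrl
s=ctrl.get_state();print(s["time"],s["eef_pos"],abs(s["dq"]).max());print(ctrl.sign_off())
E
```

```text
14.6 [ 0.58133664 -0.01136511  0.22115938] 0.003893294835328371
the job is handed in; nothing more can be done
None
```

I handed the job in at 14.6 s, verdict not shown: the switch is on and the engraver is held still at about 48°, its tip about 35 mm above the egg; the two look-alike engravers toppled, apparently untouched, and I did not check the stylus near one of them.

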